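Set up the glass-edge grinder

TASK

Set up the bench grinder for edging glass: first turn its selector knob to off (the round dot), and with it off slide every steel spacer ring that is on the bench down the spindle, then the stone grinding wheel on top of them, all fully home and flat, and seat the white dressing block flat and square in the rest pocket. Only when all of that is in place, turn the selector to slow (the single stroke), and leave the goblet, the brush jar and the paint jar where they stand.

Things in the scene. Friction and masses are not known exactly. Their poses are not given: they have to be found in the camera images.
- grinder: bench glass-edge grinder, fixed: a grey housing 180 mm (x) by 280 mm (y) with a flat deck 50 mm above the bench; origin on the bench under its middle; its yaw varies by up to 0.25 rad either way. On the deck stand the spindle (at its y+ end), the rest pocket (at its y- end) and the selector knob (near its robot-side edge, in the middle)
- spindle_foot (a point): on the spindle's axis, at the top of the 48 mm wide flange at its foot, 56 mm above the bench: here the lowest ring rests. The spindle is an upright steel shaft 20 mm thick (rings have 23 mm bores) standing 66 mm above this point, fixed, not turning
- spindle_top (a point): centre of the spindle's top end, 66 mm above spindle_foot; the last 6 mm taper to 13 mm thickness
- rest_pocket (a point): centre of the floor of the rest pocket, at deck height, 50 mm above the bench: a rectangular pocket 63 mm along this frame's x by 37 mm along its y, inside four steel walls 6 mm thick and 8 mm high. The frame is parallel to the grinder's
- selector_grip (a point): centre of the top of the knob's grip bar, on its vertical axis, 82 mm above the bench. The bar is upright, 42 mm long, 13 mm wide, 22 mm tall, on a disc 42 mm across (fingertips must stay above the disc). A white line on the bar points to the chosen mark, along heading psi + pi + 0.8 - q (psi: the grinder's yaw, q: the joint's value). This point itself does not turn
- selector (a joint): angle of the three-position selector, rad, growing clockwise seen from above, stops at -0.1 and 1.7; spring detents at 0 (off: round dot), 0.8 (slow: a single stroke, pointing to the grinder's robot side) and 1.6 (fast: double stroke), each pulling the knob in from about 0.3 rad around; it takes less than 0.15 N m. It starts at slow or fast
- spacer1: plain steel spacer ring, 42 mm outside, 23 mm bore, 12 mm thick, about 90 g, lying flat on the bench at the start; origin at the centre of its lower face, z is its axis. Two to four of spacer1..spacer4 are present, all alike; an absent one reads None
- spacer2: plain steel spacer ring, 42 mm outside, 23 mm bore, 12 mm thick, about 90 g, lying flat on the bench at the start; origin at the centre of its lower face, z is its axis. Two to four of spacer1..spacer4 are present, all alike; an absent one reads None
- spacer3: plain steel spacer ring, 42 mm outside, 23 mm bore, 12 mm thick, about 90 g, lying flat on the bench at the start; origin at the centre of its lower face, z is its axis. Two to four of spacer1..spacer4 are present, all alike; an absent one reads None
- spacer4: plain steel spacer ring, 42 mm outside, 23 mm bore, 12 mm thick, about 90 g, lying flat on the bench at the start; origin at the centre of its lower face, z is its axis. Two to four of spacer1..spacer4 are present, all alike; an absent one reads None
- wheel: grey stone grinding wheel, a ring 62 mm outside, 23 mm bore, 18 mm thick, 80 to 155 g, lying flat on the bench at the start; origin at the centre of its lower face, z is its axis
- dresser: white ceramic dressing block 60 mm (its x) by 34 mm (y) by 26 mm high, 85 to 170 g, lying flat on the bench at the start; origin at the centre of its underside; either end may go either way in the pocket
- goblet: bystander: stemmed glass goblet, 76 mm wide, 154 mm high, beyond the work on the left; origin at the centre of its foot
- brush_jar: bystander: glass jar 72 mm wide holding paint brushes, about 215 mm high in all, beyond the work on the right; origin at the centre of its underside
- paint_jar: bystander: small closed jar, 52 mm wide, 65 mm high, between the robot and the grinder; origin at the centre of its underside

How it is judged:
By the outcome, as a careful person would: the job done as asked, in the order asked, and still so for the second after the job is handed in, with the robot touching nothing.
Of spacer1, spacer2, spacer3, spacer4 only 2 to 4 are there at a start; the rules pass over those that are not, and their reading is None.
At some moment in a run one of spacer1, spacer2, spacer3, spacer4, wheel, dresser may be knocked a few centimetres aside while the robot is not near it.
It also fails if it takes over 210 s, if anything falls off the work surface, if the arm or the gripper's body presses on something with over 40 N, if the wrist force passes 120 N, or if a joint passes its speed limit or range.

ROBOT

A 6-joint arm with a two-finger parallel gripper is mounted at the origin on the work surface. World frame = base frame: x ahead of the robot, y to its left, z up, the work surface at z = 0. Lengths are in m, angles in degrees, forces in N, time in s.
With the tool pointing down it reaches from about 0.3 to 0.775 m from the base axis. Payload 14.6 kg.
Tool frame: the origin (TCP) lies between the finger pads; the fingertips stand 14 mm ahead of it and the grasp point (between the pads) lies 5 mm behind it; z points along the fingers, y is the line along which they close (so a half turn about z gives the same grasp; the last joint's range is limited). The gripper opens to 85 mm and grips with 20 to 120 N. Pads are 22 mm wide; open, the fingers measure 114 mm over their backs; the gripper's body (76 mm by 85 mm) begins 54 mm behind the grasp point. The pads swing forward as they close: fully open they stand 13 mm farther back than shut.
Start: joints at [-76.467, 17.183, 87.147, -0, 75.671, -3.816], TCP at [0.164, -0.525, 0.245] pointing down, gripper open.
Joint ranges: [-173.82, 173.82], [-45.26, 126.66], [13.44, 144.39], [-59.66, 239.66], [0, 175.72], [-146.38, 146.38]. Speed limits (degrees/s): [127.2, 127.2, 147.25, 180, 180, 180].

INTERFACE

Orientations are given as [roll, pitch, yaw] about the fixed x, y, z axes, in that order (R = Rz(yaw) Ry(pitch) Rx(roll)).
In Python, from cell import get_state, cams, ticket, find_in, silhouettes gives the robot as it stands. The module is installed in compiled form; this text tells all that it offers.
- The arm moves only by the shell command python3 -m crank 'ROWS' [OPENING] [FORCE]. ROWS is JSON, a list that holds one entry, the list of rows, each a list of 6 numbers: the shift along the world's x, y, z in units of 2.5 cm (1.0 is 2.5 cm), then the turn, a rotation vector about the world's x, y, z in units of 0.5 rad (1.0 is 0.5 rad). A call has exactly 10 rows; each row shifts and turns the commanded pose from where the row before left it; what a row does not reach is not made up. A row lasts 1/10 s, in which the tool goes at most 50 mm and 8.59 degrees, less where a joint would pass 70% of its speed; a pose out of reach is approached as far as the arm can. A call with a number of a shift or a turn outside -1 to 1 is refused whole. A call with a gripper value outside its range is refused whole. OPENING is the opening, from -1 (shut) to 1 (fully open), set as the call begins (- or left out, the last holds). The fingers move at their own pace and stop on an object; FORCE is the grip in N (left out, the last holds). Time passes only in rows, so rows that do not move let the fingers close, or fill a call up. It gives the time, the measured TCP pose, the force, the opening and the grip force at its end, in the units of the state.
- get_state(): the state, without advancing time (a new reading comes with each control period).
- cams.camera(name): name is "scene" or "top" or "wrist"; returns a dict with "frame" (400x640x3 uint8, blue, green, red), "vfov" (degrees; the focal length in pixels is half the picture's height over the tangent of half this angle, whatever the lens; pixels are square), "cx", "cy" (the principal point, pixels), "extrinsics" (4x4, takes a point from camera to world coordinates). Camera axes: x right, y down, z forward; pixel columns grow to the right and rows downward; lengths in m; the calibration is good to about 2 mm. A picture is of the moment at which its call begins. There is no depth.
- ticket.sign_off(): hands the job in; it is judged then, once.
Trained networks look in the newest picture that a camera, given by its name, has taken for a name from the list of things; names that differ only in an ending like _2 or _b are one class to them, and where a whole thing is asked for, a point or a joint stands for the part that bears it (a point fixed in the world has none). Each returns a list of dicts, best first, with "conf" (0 to 1); they miss things now and then, are a little off and sometimes report something else, mostly with a low value. They report only what shows in the picture. A call takes as long as a camera call.
- find_in(query, camera): "at" ([x, y, z] in m, in world coordinates, good to about 4 mm: the middle of the surface that is visible of it).
- silhouettes(query, camera): "pixels" (400x640 bool, what is visible of it).
The state is a dict: "time_s": time; "q": joint angles; "qd": joint speeds; "joint_efforts": joint torques, N m; "ee_pos": TCP position; "tcp_rot": TCP orientation; "contact_force": force on the tool from outside, world axes, zero at the start; "ft_torque": the same for the moment, N m; "gripper_width": finger opening in m; "finger_force": force on a finger pad.
Only numpy, scipy, OpenCV 4.12 (cv2) and the standard library are available. Lean on these libraries where they do the work, as an engineer would, in place of code of your own. Each camera call takes 0.05 s, during which the arm holds its last target. There are 200 camera calls.

## Working session

There is one attempt and no reset: what is moved stays moved. The work goes in short steps, Python scripts to look and compute and a shell command to move; the robot and the scene stay as the last step left them, time stands still between calls to the robot, and variables do not carry over. Pictures are saved under pics/ and viewed, at most 14 in all, crops included, and the job is handed in when it is done.

```bash
mkdir -p pics; cat > h.py <<'E'
import numpy as np, cv2
from cell import get_state, cams, ticket, find_in, silhouettes
def shot(n,name=None):
    c=cams.camera(n)
    if name: cv2.imwrite(f'pics/{name}.png',c['frame'])
    return c
def ray(c,u,v,z):
    f=200/np.tan(np.radians(c['vfov'])/2); T=np.array(c['extrinsics'])
    d=T[:3,:3]@np.array([(u-c['cx'])/f,(v-c['cy'])/f,1]); o=T[:3,3]
    return o+d*(z-o[2])/d[2]
def proj(c,p):
    f=200/np.tan(np.radians(c['vfov'])/2); T=np.array(c['extrinsics'])
    q=T[:3,:3].T@(np.array(p)-T[:3,3]); return np.array([f*q[0]/q[2]+c['cx'],f*q[1]/q[2]+c['cy']])
E
python3 - <<'E'
from h import *
np.set_printoptions(precision=4,suppress=True)
s=get_state(); print(s['time_s'],s['ee_pos'],s['tcp_rot'],s['gripper_width'])
for n in ('top','scene'):
    c=shot(n,n+'0'); print(n,c['vfov'],c['cx'],c['cy'],np.array(c['extrinsics'])[:3,3])
    for q in ['grinder','spindle_foot','spindle_top','rest_pocket','selector_grip','spacer1','wheel','dresser','goblet','brush_jar','paint_jar']:
        print(q,[(np.round(r['at'],3).tolist(),round(r['conf'],2)) for r in find_in(q,n)][:6])
E
```

```text
0.0 [ 0.1639 -0.5248  0.2447] [-179.9322   -0.0016   17.3506] 0.08540361363477902
top 55.76556549878165 326.6315490374954 197.95411162833008 [ 0.4915 -0.0137  1.1067]
grinder [([0.583, 0.049, 0.05], 0.87)]
spindle_foot [([0.584, 0.05, 0.049], 0.85)]
spindle_top [([0.587, 0.048, 0.05], 0.63)]
rest_pocket [([0.585, 0.051, 0.049], 0.6)]
selector_grip [([0.587, 0.048, 0.053], 0.68)]
spacer1 [([0.583, -0.33, 0.01], 0.54), ([0.478, -0.404, 0.015], 0.52), ([0.732, -0.28, 0.099], 0.34)]
wheel [([0.466, 0.278, 0.016], 0.81)]
dresser [([0.586, 0.348, 0.03], 0.64)]
goblet [([0.739, 0.279, 0.101], 0.65)]
brush_jar [([0.734, -0.282, 0.096], 0.79)]
paint_jar [([0.379, 0.058, 0.066], 0.53)]
scene 43.654508249683886 324.16887582904474 199.3850979976886 [ 1.1654 -0.304   1.2192]
grinder [([0.606, 0.031, 0.046], 0.83)]
spindle_foot [([0.599, 0.036, 0.046], 0.61)]
spindle_top [([0.606, 0.037, 0.054], 0.7), ([0.737, -0.283, 0.097], 0.49)]
rest_pocket [([0.603, 0.039, 0.048], 0.83)]
selector_grip [([0.606, 0.037, 0.051], 0.88)]
spacer1 [([0.476, -0.408, 0.01], 0.71), ([0.588, -0.333, 0.014], 0.7)]
wheel [([0.475, 0.281, 0.018], 0.62)]
dresser [([0.587, 0.346, 0.025], 0.55)]
goblet []
brush_jar [([0.738, -0.283, 0.094], 0.91), ([0.604, 0.036, 0.052], 0.39)]
paint_jar [([0.384, 0.054, 0.054], 0.79)]
```

View pics/top0.png

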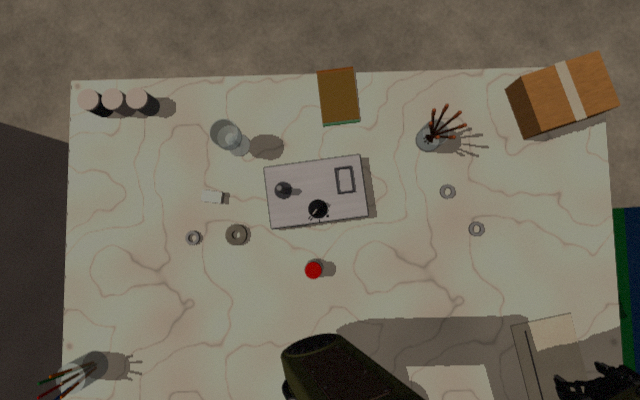

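View pics/scene0.png

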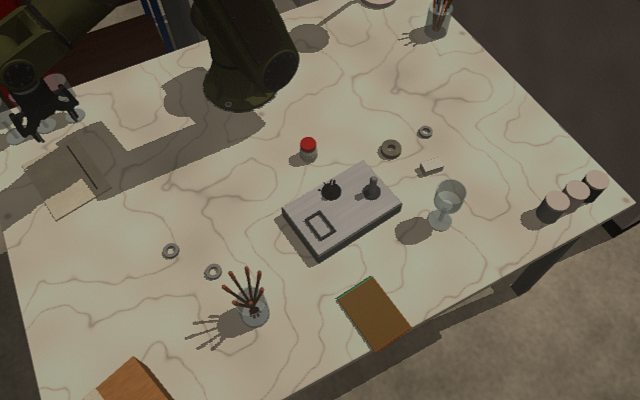

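The top view shows the spindle at (283,190), pocket (345,180), knob (318,208), wheel (236,235), dresser (214,197) and rings at (447,191), (476,229) and (194,238). The scene view agrees on three rings. Next I'll zoom in and measure.

```bash
python3 - <<'E'
from h import *
np.set_printoptions(precision=4,suppress=True)
im=cv2.imread('pics/top0.png')
cv2.imwrite('pics/topz.png',cv2.resize(im[145:260,180:380],None,fx=4,fy=4,interpolation=cv2.INTER_CUBIC)[:600])
for n in ('top','scene'):
    c=shot(n)
    for q,z in [('grinder',.05),('spacer1',.012),('wheel',.018),('dresser',.026)]:
        for r in silhouettes(q,n):
            m=r['pixels'].astype(np.uint8)
            if m.sum()<10: continue
            cs=max(cv2.findContours(m,cv2.RETR_EXTERNAL,cv2.CHAIN_APPROX_NONE)[0],key=len)
            rect=cv2.minAreaRect(cs); b=cv2.boxPoints(rect)
            w=np.array([ray(c,u,v,z)[:2] for u,v in b])
            print(n,q,round(r['conf'],2),m.sum(),np.array(rect[0]),'ctr',ray(c,*rect[0],z)[:2],'box',w.round(3).tolist() if q in('grinder','dresser') else '')
E
```

```text
top grinder 0.72 6330 [315.9573 191.2957] ctr [0.5863 0.0462] box [[0.66, 0.2], [0.695, -0.083], [0.514, -0.104], [0.479, 0.174]]
top spacer1 0.5 324 [236. 234.] ctr [0.4697 0.2828] box 
top spacer1 0.49 145 [475.8001 227.9   ] ctr [ 0.4758 -0.4068] box 
top wheel 0.55 352 [235.5 234. ] ctr [0.4699 0.2827] box 
top dresser 0.57 233 [212.4189 195.9865] ctr [0.5807 0.3478] box [[0.57, 0.382], [0.603, 0.377], [0.591, 0.314], [0.559, 0.319]]
scene grinder 0.96 6582 [341.8286 209.1697] ctr [0.6016 0.0433] box [[0.523, -0.106], [0.474, 0.203], [0.68, 0.193], [0.713, -0.096]]
scene spacer1 0.67 181 [171.1 250.2] ctr [ 0.4779 -0.4054] box 
scene spacer1 0.52 209 [213.75 271.25] ctr [ 0.5875 -0.3277] box 
scene spacer1 0.5 124 [425.5 131.5] ctr [0.4665 0.4117] box 
scene wheel 0.82 300 [391. 149.] ctr [0.476  0.2813] box 
scene wheel 0.69 355 [431.6946 166.6324] ctr [0.5858 0.3516] box 
scene dresser 0.58 330 [431.7 166.6] ctr [0.5896 0.3473] box [[0.561, 0.32], [0.57, 0.391], [0.618, 0.374], [0.609, 0.305]]
```

View pics/topz.png

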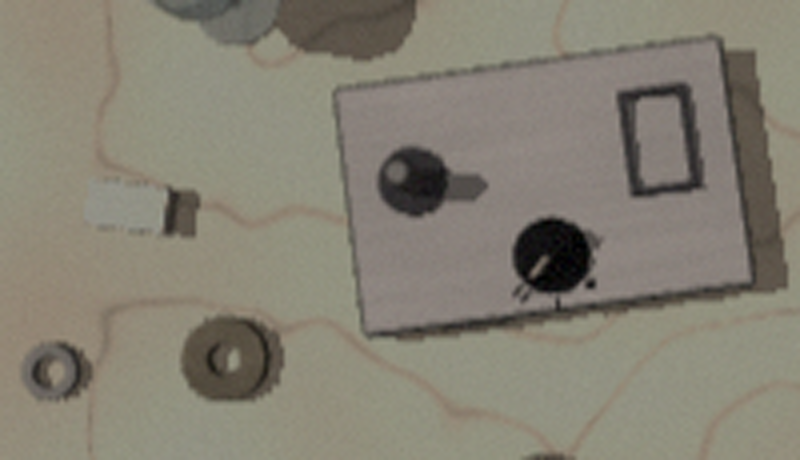

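```bash
python3 - <<'E'
from h import *
np.set_printoptions(precision=4,suppress=True)
c=cams.camera('top')
def P(u,v,z): return ray(c,180+u/4-.375,145+v/4-.375,z)[:2]
g=np.array([P(u,v,.05) for u,v in [(333,90),(720,37),(753,283),(368,335)]]); ctr=g.mean(0)
print('grinder',g.tolist(),ctr)
for a,b in [(0,1),(3,2)]:
    d=g[a]-g[b]; print('psi',np.degrees(np.arctan2(-d[0],d[1])),np.linalg.norm(d))
for a,b in [(0,3),(1,2)]:
    d=g[a]-g[b]; print('psi',np.degrees(np.arctan2(d[1],d[0])),np.linalg.norm(d))
k=np.array([P(u,v,.058) for u,v in [(617,92),(688,83),(704,187),(632,195)]]);print('pocket',k.mean(0))
print('spindletop',P(397,170,.122),'flange(z56) c',P(413,181,.056),'knob disc z.06',P(552,255,.060), P(552,255,.07))
for n,u,v,z in [('sp3',52,371,.012),('wheel',224,359,.018),('dresser',128,205,.026)]: print(n,P(u,v,z))
s=get_state();w=cams.camera('wrist');T=np.array(w['extrinsics']);print(w['vfov'],T[:3,3]-s['ee_pos'],T[:3,:3].tolist())
E
```

```text
grinder [[0.6580181562469682, 0.19582220639789497], [0.6897688510699949, -0.07861157694463418], [0.5161342995804739, -0.09752138359689136], [0.4845470974362008, 0.17206290733964433]] [0.5871 0.0479]
psi 6.59951023104012 0.27626438073236875
psi 6.682877272105483 0.2714285196125453
psi 7.798936546817841 0.17509058380355047
psi 6.215346614896905 0.1746612099425424
pocket [ 0.6173 -0.0349]
spindletop [0.5928 0.1395] flange(z56) c [0.5916 0.1386] knob disc z.06 [0.5378 0.0418] [0.5373 0.0412]
sp3 [0.462  0.4102]
wheel [0.4688 0.2823]
dresser [0.5811 0.3502]
64.20868951948952 [0.0712 0.021  0.1292] [[0.2975130703659429, -0.9141662965341556, -0.275292490348817], [-0.9547177377265639, -0.2848402282280564, -0.08590742490180191], [0.00011929668683933263, 0.2883852053487015, -0.9575144693968262]]
```

The selector line points at the double stroke, so it reads fast (q = 1.6). The grinder's yaw is about 6.65°. Now moving over the knob.

```bash
python3 -m crank '[[[0.6225,0.944,0,0,0,-0.197],[0.6225,0.944,0,0,0,-0.197],[0.6225,0.944,0,0,0,-0.197],[0.6225,0.944,0,0,0,-0.197],[0.6225,0.944,0,0,0,-0.197],[0.6225,0.944,0,0,0,-0.197],[0.6225,0.944,0,0,0,-0.197],[0.6225,0.944,0,0,0,-0.197],[0.6225,0.944,0,0,0,-0.197],[0.6225,0.944,0,0,0,-0.197]]]' 0 40
python3 -m crank '[[[0.6225,0.944,0,0,0,0],[0.6225,0.944,0,0,0,0],[0.6225,0.944,0,0,0,0],[0.6225,0.944,0,0,0,0],[0.6225,0.944,0,0,0,0],[0.6225,0.944,0,0,0,0],[0.6225,0.944,0,0,0,0],[0.6225,0.944,0,0,0,0],[0.6225,0.944,0,0,0,0],[0.6225,0.944,0,0,0,0]]]'
python3 -m crank '[[[0.6225,0.944,0,0,0,0],[0.6225,0.944,0,0,0,0],[0.6225,0.944,0,0,0,0],[0.6225,0.944,0,0,0,0],[0,0,-0.6,0,0,0],[0,0,-0.6,0,0,0],[0,0,-0.6,0,0,0],[0,0,-0.6,0,0,0],[0,0,-0.6,0,0,0],[0,0,0,0,0,0]]]'
python3 -c "
from h import *
s=get_state();c=shot('wrist','w1');print(s['ee_pos'],s['tcp_rot'],s['gripper_width'],s['q'],proj(c,[.5375,.0415,.082]),proj(c,[.592,.139,.122]))"
```

```text
time_s: 2.8
ee_pos: [0.3201, -0.288, 0.2454]
tcp_rot: [180.0, -0.0, -39.3]
contact_force: [-0.0, 0.3, 0.3]
gripper_width: 0.0424
finger_force: 0.0
time_s: 3.8
ee_pos: [0.4758, -0.0519, 0.2454]
tcp_rot: [-180.0, -0.0, -39.1]
contact_force: [-0.5, 0.0, -0.0]
gripper_width: 0.0429
finger_force: 0.0
time_s: 4.8
ee_pos: [0.5367, 0.0414, 0.1686]
tcp_rot: [179.9, 0.1, -39.1]
contact_force: [0.5, -0.3, 0.7]
gripper_width: 0.0422
finger_force: 0.0
[0.5367319  0.04142142 0.16856496] [ 1.79885138e+02  1.39903251e-01 -3.90882293e+01] 0.04220366002295089 [5.14218542e-01 2.01376043e+01 9.39684512e+01 7.46649800e-04
 6.60749576e+01 1.29602004e+02] [323.11597284 211.26513139] [143.28196137 262.55089719]
```

View pics/w1.png

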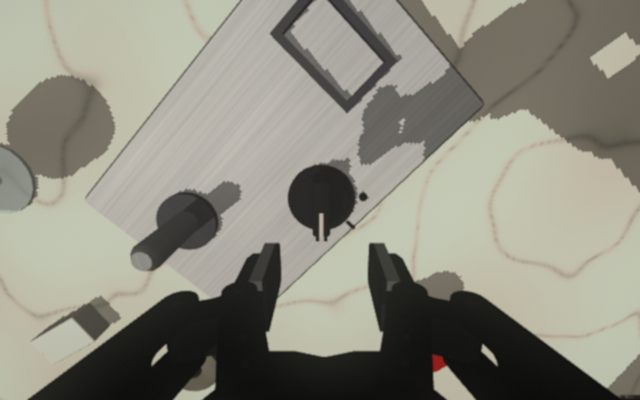

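The wrist view shows the disc centred at about (321,197), the bar aligned with the tool, the spindle top at (142,260) and the flange at (187,221).

```bash
python3 -c "
from h import *
c=cams.camera('wrist')
for n,u,v,z in [('disc',321.5,197,.06),('spt',142,260,.122),('flange',187,220,.056),('barfront',321,240,.082),('pk1',272,37,.058),('pk2',349,110,.058),('pk3',398,60,.058)]: print(n,ray(c,u,v,z)[:2].round(4))
print(proj(c,[.5375,.0415,.06]))"
python3 -m crank '[[[0.01,0,-0.5,0,0,0],[0.01,0,-0.5,0,0,0],[0.01,0,-0.5,0,0,0],[0,0,-0.5,0,0,0],[0,0,-0.5,0,0,0],[0,0,-0.5,0,0,0],[0,0,-0.5,0,0,0],[0,0,-0.02,0,0,0],[0,0,0,0,0,0],[0,0,0,0,0,0]]]' 0 30
python3 -m crank '[[[0,0,0,0,0,0],[0,0,0,0,0,0],[0,0,0,0,0,0],[0,0,0,0,0,0],[0,0,0,0,0,0],[0,0,0,0,0,0],[0,0,0,0,0,0],[0,0,0,0,0,0],[0,0,0,0,0,0],[0,0,0,0,0,0]]]' -1 30
```

```text
disc [0.5419 0.0401]
spt [0.5942 0.1395]
flange [0.5949 0.1379]
barfront [0.5214 0.0572]
pk1 [ 0.6513 -0.0055]
pk2 [ 0.58   -0.0168]
pk3 [ 0.5849 -0.064 ]
[323.7035883  202.20859037]
time_s: 5.9
ee_pos: [0.5386, 0.0414, 0.0828]
tcp_rot: [-180.0, -0.0, -39.1]
contact_force: [0.7, -0.3, 1.5]
gripper_width: 0.0425
finger_force: 0.0
time_s: 6.9
ee_pos: [0.539, 0.042, 0.083]
tcp_rot: [-179.9, -0.1, -39.1]
contact_force: [3.4, 4.6, 0.5]
gripper_width: 0.012
finger_force: 32.4
```

```bash

python3 -m crank '[[[0,0,0,0,0,0.2],[0,0,0,0,0,0.2],[0,0,0,0,0,0.2],[0,0,0,0,0,0.2],[0,0,0,0,0,0.2],[0,0,0,0,0,0.2],[0,0,0,0,0,0.2],[0,0,0,0,0,0.2],[0,0,0,0,0,0.2],[0,0,0,0,0,0.2]]]'
python3 -m crank '[[[0,0,0,0,0,0.2],[0,0,0,0,0,0.2],[0,0,0,0,0,0.2],[0,0,0,0,0,0.2],[0,0,0,0,0,0.2],[0,0,0,0,0,0.2],[0,0,0,0,0,0.04],[0,0,0,0,0,0],[0,0,0,0,0,0],[0,0,0,0,0,0]]]'
python3 -m crank '[[[0,0,0,0,0,0],[0,0,0,0,0,0],[0,0,0,0,0,0],[0,0,0,0,0,0],[0,0,0.5,0,0,0],[0,0,0.8,0,0,0],[0,0,1,0,0,0],[0,0,1,0,0,0],[0,0,0.8,0,0,0],[0,0,0,0,0,0]]]' 0.2
python3 -c "
from h import *
s=get_state();c=shot('wrist','w2');print(s['ee_pos'],s['tcp_rot'],s['gripper_width'],s['q'])
c=shot('top','t2')
for q in ['spacer1','wheel','dresser']:
  for r in find_in(q,'top'): print(q,np.round(r['at'],3),r['conf'])
"
```

```text
time_s: 7.9
ee_pos: [0.5392, 0.0429, 0.083]
tcp_rot: [-179.9, -0.2, 18.4]
contact_force: [5.5, 13.7, 0.7]
gripper_width: 0.012
finger_force: 32.3
time_s: 8.9
ee_pos: [0.539, 0.0434, 0.083]
tcp_rot: [180.0, -0.2, 53.7]
contact_force: [3.6, 16.4, -0.5]
gripper_width: 0.0121
finger_force: 32.3
time_s: 9.9
ee_pos: [0.5393, 0.0414, 0.1884]
tcp_rot: [179.8, -0.2, 53.7]
contact_force: [-0.1, 0.3, -1.3]
gripper_width: 0.0512
finger_force: 0.0
[0.53930556 0.04136019 0.18842759] [179.75161364  -0.18373914  53.72603166] 0.051202457478731825 [ 5.06223952e-01  1.89310471e+01  9.27357047e+01 -1.68002269e-03
  6.80242932e+01  3.67812151e+01]
spacer1 [ 0.477 -0.405  0.013] 0.66
spacer1 [ 0.582 -0.334  0.007] 0.55
spacer1 [0.462 0.416 0.008] 0.47
wheel [0.468 0.281 0.02 ] 0.65
dresser [0.583 0.346 0.028] 0.51
```

View pics/w2.png

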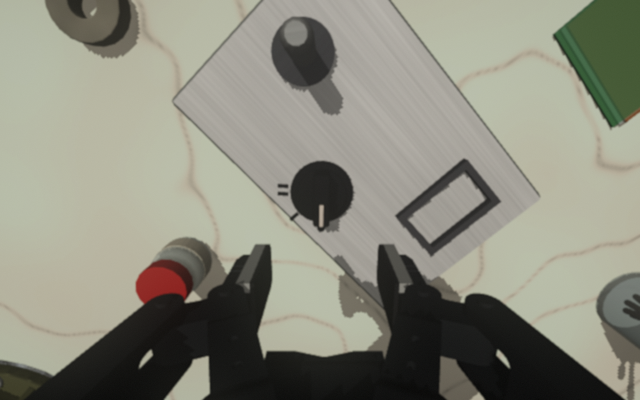

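The line points straight down at the hidden dot, and the single and double strokes sit on its clockwise side, so the knob is off. Next is spacer A.

```bash
python3 -c "
from h import *
c=cams.camera('wrist')
for n,u,v,z in [('spt',295,32,.122),('flange',303,51,.056),('pk',448.5,207.5,.058)]: print(n,ray(c,u,v,z)[:2].round(4))
a,b=ray(c,466,159,.058),ray(c,397,215,.058); d,e=ray(c,499,202,.058),ray(c,432,255,.058)
for p,q in [(a,b),(d,e)]: print(np.degrees(np.arctan2(p[1]-q[1],p[0]-q[0])), np.linalg.norm(p-q))
"
python3 -m crank '[[[-0.1226,-0.895,0,0,0,0],[-0.1226,-0.895,0,0,0,0],[-0.1226,-0.895,0,0,0,0],[-0.1226,-0.895,0,0,0,0],[-0.1226,-0.895,0,0,0,0],[-0.1226,-0.895,0,0,0,0],[-0.1226,-0.895,0,0,0,0],[-0.1226,-0.895,0,0,0,0],[-0.1226,-0.895,0,0,0,0],[-0.1226,-0.895,0,0,0,0]]]' 0.6
python3 -m crank '[[[-0.1226,-0.895,0,0,0,0],[-0.1226,-0.895,0,0,0,0],[-0.1226,-0.895,0,0,0,0],[-0.1226,-0.895,0,0,0,0],[-0.1226,-0.895,0,0,0,0],[-0.1226,-0.895,0,0,0,0],[-0.1226,-0.895,0,0,0,0],[-0.1226,-0.895,0,0,0,0],[-0.1226,-0.895,0,0,0,0],[-0.1226,-0.895,0,0,0,0]]]'
python3 -m crank '[[[0,0,-0.5,0,0,0],[0,0,-0.5,0,0,0],[0,0,-0.5,0,0,0],[0,0,-0.5,0,0,0],[0,0,-0.5,0,0,0],[0,0,-0.5,0,0,0],[0,0,0,0,0,0],[0,0,0,0,0,0],[0,0,0,0,0,0],[0,0,0,0,0,0]]]'
cat >> h.py <<'E'
def look(q,z):
    s=get_state();c=cams.camera('wrist');print(s['time_s'],s['ee_pos'],s['tcp_rot'],s['gripper_width'])
    for r in silhouettes(q,'wrist'):
        m=r['pixels'].astype(np.uint8)
        if m.sum()<10: continue
        cs=max(cv2.findContours(m,cv2.RETR_EXTERNAL,cv2.CHAIN_APPROX_NONE)[0],key=len)
        w=np.float32([ray(c,*p[0],z)[:2] for p in cs])
        rc=cv2.minAreaRect(w*1000); b=cv2.boxPoints(rc); e=max((b[1]-b[0],b[2]-b[1]),key=np.linalg.norm)
        ctr=np.array(rc[0])/1000
        print(round(r['conf'],2),m.sum(),'ctr',ctr.round(4),'size',rc[1],'ang',np.degrees(np.arctan2(e[1],e[0]))%180,'circ',cv2.minEnclosingCircle(w*1000),'units',(ctr-s['ee_pos'][:2])/.025)
        cv2.drawContours(c['frame'],[cs],-1,(0,0,255),1)
    for r in find_in(q,'wrist'): print(np.round(r['at'],4),round(r['conf'],2))
    return c
E
python3 -c "
from h import *
c=look('spacer1',.012);cv2.imwrite('pics/w3.png',c['frame'])"
```

```text
spt [0.5915 0.1386]
flange [0.5915 0.1386]
pk [ 0.6168 -0.0302]
6.106791857479098 0.07090868294372255
7.383788237981603 0.07094019877634686
time_s: 11.2
ee_pos: [0.5072, -0.1831, 0.1841]
tcp_rot: [-179.9, 0.0, 53.7]
contact_force: [0.2, -0.3, 0.4]
gripper_width: 0.0684
finger_force: 0.0
time_s: 12.2
ee_pos: [0.4766, -0.4069, 0.184]
tcp_rot: [-179.9, -0.0, 53.7]
contact_force: [0.4, 1.5, 0.7]
gripper_width: 0.0685
finger_force: 0.0
time_s: 13.2
ee_pos: [0.4771, -0.4063, 0.1105]
tcp_rot: [179.9, 0.0, 53.7]
contact_force: [-0.8, 0.3, 0.4]
gripper_width: 0.0681
finger_force: 0.0
13.2 [ 0.47714517 -0.40625596  0.11045338] [1.79938123e+02 8.87435683e-03 5.37320441e+01] 0.06806493386181885
0.83 2334 ctr [ 0.5817 -0.3356] size (32.95620346069336, 41.23905563354492) ang 143.70607 circ ((583.96533203125, -332.05999755859375), 21.310197830200195) units [4.18245009 2.82559369]
0.57 1820 ctr [ 0.4762 -0.4083] size (42.06130599975586, 41.40540313720703) ang 72.53565 circ ((476.4150695800781, -408.750732421875), 21.87220573425293) units [-0.03913439 -0.08126788]
[ 0.4751 -0.4066  0.0138] 0.92
[ 0.5762 -0.3328  0.0127] 0.81
```

View pics/w3.png

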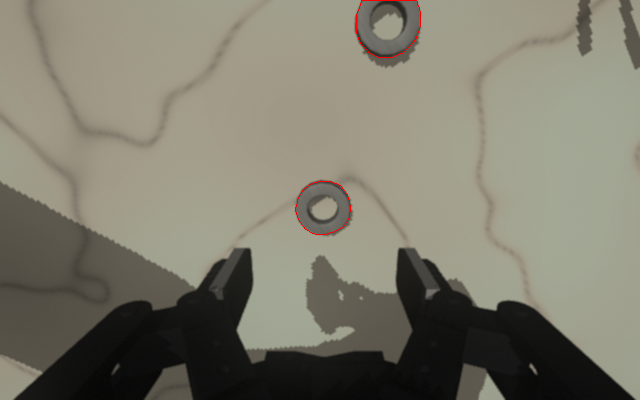

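The ring outline is clean: centre (323,208), world (0.476,-0.4085). Descend and grip.

```bash

python3 -m crank '[[[-0.03,-0.09,-0.5,0,0,0],[0,0,-0.5,0,0,0],[0,0,-0.5,0,0,0],[0,0,-0.5,0,0,0],[0,0,-0.5,0,0,0],[0,0,-0.5,0,0,0],[0,0,-0.4,0,0,0],[0,0,-0.3,0,0,0],[0,0,-0.1,0,0,0],[0,0,0,0,0,0]]]' 
python3 -m crank '[[[0,0,0,0,0,0],[0,0,0,0,0,0],[0,0,0,0,0,0],[0,0,0,0,0,0],[0,0,0,0,0,0],[0,0,0,0,0,0],[0,0,0,0,0,0],[0,0,0,0,0,0],[0,0,0,0,0,0],[0,0,0,0,0,0]]]' -0.6 40
```

```text
time_s: 14.35
ee_pos: [0.4762, -0.4083, 0.0146]
tcp_rot: [-180.0, -0.0, 53.7]
contact_force: [-0.1, 0.8, 0.7]
gripper_width: 0.0687
finger_force: 0.0
time_s: 15.35
ee_pos: [0.4765, -0.4086, 0.0158]
tcp_rot: [179.9, 0.0, 53.7]
contact_force: [-1.2, 1.0, 6.2]
gripper_width: 0.0399
finger_force: 39.8
```

```bash

python3 -m crank '[[[0,0,0.7,0,0,0],[0,0,1,0,0,0],[0,0,1,0,0,0],[0.1933,0.9125,1,0,0,0],[0.1933,0.9125,1,0,0,0],[0.1933,0.9125,1,0,0,0],[0.1933,0.9125,0.8,0,0,0],[0.1933,0.9125,0.5,0,0,0],[0.1933,0.9125,0,0,0,0],[0.1933,0.9125,0,0,0,0]]]' 
python3 -m crank '[[[0.1933,0.9125,0,0,0,0],[0.1933,0.9125,0,0,0,0],[0.1933,0.9125,0,0,0,0],[0.1933,0.9125,0,0,0,0],[0.1933,0.9125,0,0,0,0],[0.1933,0.9125,0,0,0,0],[0.1933,0.9125,0,0,0,0],[0.1933,0.9125,0,0,0,0],[0.1933,0.9125,0,0,0,0],[0.1933,0.9125,0,0,0,0]]]' 
python3 -m crank '[[[0.1933,0.9125,0,0,0,0],[0.1933,0.9125,0,0,0,0],[0.1933,0.9125,0,0,0,0],[0.1933,0.9125,0,0,0,0],[0.1933,0.9125,0,0,0,0],[0.1933,0.9125,0,0,0,0],[0.1933,0.9125,0,0,0,0],[0,0,0,0,0,0],[0,0,0,0,0,0],[0,0,0,0,0,0]]]' 
python3 -c "
from h import *
shot('wrist','w4')"
```

```text
time_s: 16.35
ee_pos: [0.5102, -0.2477, 0.1917]
tcp_rot: [179.9, -0.0, 53.7]
contact_force: [0.5, -0.2, -0.9]
gripper_width: 0.0399
finger_force: 40.7
time_s: 17.35
ee_pos: [0.5585, -0.0195, 0.1912]
tcp_rot: [179.9, -0.0, 53.7]
contact_force: [0.3, -0.5, -0.7]
gripper_width: 0.04
finger_force: 40.7
time_s: 18.35
ee_pos: [0.5921, 0.1385, 0.1904]
tcp_rot: [180.0, -0.0, 53.7]
contact_force: [0.5, -0.1, 0.2]
gripper_width: 0.0396
finger_force: 40.7
```

View pics/w4.png

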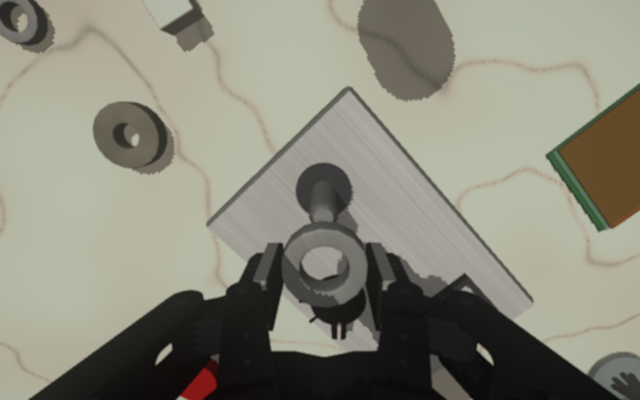

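The ring is held flat, centred at (324,264). The flange centre is at about (324,189).

```bash
python3 -c "
from h import *
c=cams.camera('wrist');s=get_state();print(s['ee_pos'])
print(ray(c,324,189,.056)[:2],ray(c,325,264,.1865)[:2], proj(c,[.5925,.139,.122]),proj(c,[.5925,.139,.056]))
im=cv2.imread('pics/w4.png')[150:320,260:390];cv2.imwrite('pics/w4z.png',cv2.resize(im,None,fx=3.5,fy=3.5,interpolation=cv2.INTER_CUBIC))"
```

```text
[0.59215449 0.1384283  0.19020512]
[0.59505689 0.14000709] [0.5947036 0.1387931] [321.80382696 218.25315361] [322.29449125 191.62355484]
```

View pics/w4z.png

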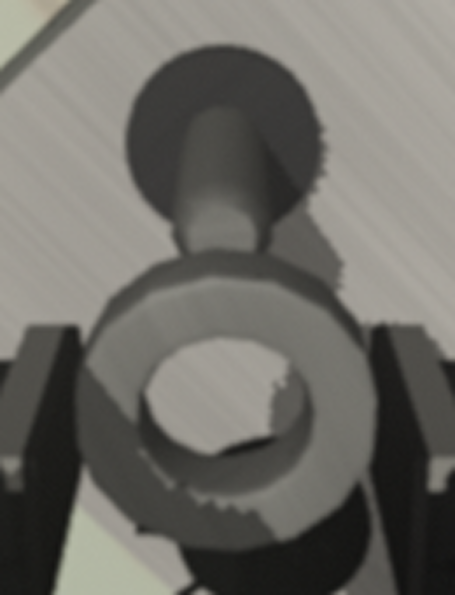

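```bash
python3 -c "
from h import *
c=cams.camera('wrist')
a=ray(c,324,188.9,.056)[:2];b=ray(c,324.9,267.7,.1864)[:2];print(a,b,(a-b)/.025)"
python3 -m crank '[[[0.08,0.08,-0.2,0,0,0],[0,0,-0.4,0,0,0],[0,0,-0.4,0,0,0],[0,0,-0.4,0,0,0],[0,0,-0.4,0,0,0],[0,0,-0.3,0,0,0],[0,0,-0.3,0,0,0],[0,0,0,0,0,0],[0,0,0,0,0,0],[0,0,0,0,0,0]]]'
```

```text
[0.59514094 0.14011014] [0.59355766 0.13728462] [0.06333121 0.11302095]
time_s: 19.5
ee_pos: [0.5944, 0.1412, 0.1303]
tcp_rot: [180.0, -0.0, 53.7]
contact_force: [-0.2, -0.3, -0.7]
gripper_width: 0.0397
finger_force: 40.6
```

```bash

python3 -m crank '[[[0,0,-0.3,0,0,0],[0,0,-0.3,0,0,0],[0,0,-0.3,0,0,0],[0,0,-0.3,0,0,0],[0,0,-0.3,0,0,0],[0,0,-0.3,0,0,0],[0,0,-0.3,0,0,0],[0,0,-0.12,0,0,0],[0,0,0,0,0,0],[0,0,0,0,0,0]]]'
```

```text
time_s: 20.5
ee_pos: [0.5943, 0.1412, 0.0745]
tcp_rot: [180.0, -0.0, 53.7]
contact_force: [-0.8, -0.8, -1.3]
gripper_width: 0.0401
finger_force: 40.6
```

```bash

python3 -m crank '[[[0,0,0,0,0,0],[0,0,0,0,0,0],[0,0,0,0,0,0],[0,0,0,0,0,0],[0,0,0.5,0,0,0],[0,0,0.8,0,0,0],[0,0,0.8,0,0,0],[0,0,0.8,0,0,0],[0,0,0.8,0,0,0],[0,0,0.8,0,0,0]]]' 0.4
python3 -m crank '[[[-0.0225,-0.9485,0,0,0,0],[-0.0225,-0.9485,0,0,0,0],[-0.0225,-0.9485,0,0,0,0],[-0.0225,-0.9485,0,0,0,0],[-0.0225,-0.9485,0,0,0,0],[-0.0225,-0.9485,0,0,0,0],[-0.0225,-0.9485,0,0,0,0],[-0.0225,-0.9485,0,0,0,0],[-0.0225,-0.9485,0,0,0,0],[-0.0225,-0.9485,0,0,0,0]]]' 0.6
python3 -m crank '[[[-0.0225,-0.9485,0,0,0,0],[-0.0225,-0.9485,0,0,0,0],[-0.0225,-0.9485,0,0,0,0],[-0.0225,-0.9485,0,0,0,0],[-0.0225,-0.9485,0,0,0,0],[-0.0225,-0.9485,0,0,0,0],[-0.0225,-0.9485,0,0,0,0],[-0.0225,-0.9485,0,0,0,0],[-0.0225,-0.9485,0,0,0,0],[-0.0225,-0.9485,0,0,0,0]]]'
python3 -m crank '[[[0,0,-0.5,0,0,0],[0,0,-0.5,0,0,0],[0,0,-0.5,0,0,0],[0,0,-0.5,0,0,0],[0,0,-0.5,0,0,0],[0,0,-0.5,0,0,0],[0,0,0,0,0,0],[0,0,0,0,0,0],[0,0,0,0,0,0],[0,0,0,0,0,0]]]'
python3 -c "
from h import *
c=shot('top');print([(np.round(r['at'],3),round(r['conf'],2)) for r in find_in('spacer1','top')])
c=look('spacer1',.012)"
```

```text
time_s: 21.5
ee_pos: [0.5942, 0.1412, 0.1887]
tcp_rot: [180.0, -0.0, 53.7]
contact_force: [0.3, -0.7, -0.7]
gripper_width: 0.0598
finger_force: 0.0
time_s: 22.5
ee_pos: [0.5885, -0.0969, 0.1879]
tcp_rot: [179.9, -0.0, 53.7]
contact_force: [0.6, -0.9, 0.6]
gripper_width: 0.0684
finger_force: 0.0
time_s: 23.5
ee_pos: [0.5828, -0.3341, 0.1879]
tcp_rot: [180.0, -0.0, 53.7]
contact_force: [-0.3, -0.1, 0.4]
gripper_width: 0.0682
finger_force: 0.0
time_s: 24.5
ee_pos: [0.5832, -0.3333, 0.1125]
tcp_rot: [179.9, -0.0, 53.7]
contact_force: [0.6, -0.4, -0.5]
gripper_width: 0.0682
finger_force: 0.0
[(array([0.592, 0.137, 0.072]), 0.53)]
24.6 [ 0.58305072 -0.33318494  0.11226284] [ 1.79958642e+02 -2.33571636e-03  5.37283285e+01] 0.06814837194380298
0.58 1803 ctr [ 0.5853 -0.3306] size (41.67925262451172, 41.56359100341797) ang 53.68002 circ ((585.3993530273438, -330.5841979980469), 21.48892593383789) units [0.09176755 0.10207163]
[ 0.5819 -0.327   0.0093] 0.67
```

```bash

python3 -m crank '[[[0.09,0.1,-0.5,0,0,0],[0,0,-0.5,0,0,0],[0,0,-0.5,0,0,0],[0,0,-0.5,0,0,0],[0,0,-0.5,0,0,0],[0,0,-0.5,0,0,0],[0,0,-0.4,0,0,0],[0,0,-0.3,0,0,0],[0,0,-0.18,0,0,0],[0,0,0,0,0,0]]]' 
python3 -m crank '[[[0,0,0,0,0,0],[0,0,0,0,0,0],[0,0,0,0,0,0],[0,0,0,0,0,0],[0,0,0,0,0,0],[0,0,0,0,0,0],[0,0,0,0,0,0],[0,0,0,0,0,0],[0,0,0,0,0,0],[0,0,0,0,0,0]]]' -0.6 40
python3 -m crank '[[[0,0,0.7,0,0,0],[0,0,1,0,0,0],[0,0,1,0,0,0],[0,0,1,0,0,0],[0,0,1,0,0,0],[0,0,1,0,0,0],[0.018,0.9435,0.8,0,0,0],[0.018,0.9435,0.5,0,0,0],[0.018,0.9435,0,0,0,0],[0.018,0.9435,0,0,0,0]]]' 
python3 -m crank '[[[0.018,0.9435,0,0,0,0],[0.018,0.9435,0,0,0,0],[0.018,0.9435,0,0,0,0],[0.018,0.9435,0,0,0,0],[0.018,0.9435,0,0,0,0],[0.018,0.9435,0,0,0,0],[0.018,0.9435,0,0,0,0],[0.018,0.9435,0,0,0,0],[0.018,0.9435,0,0,0,0],[0.018,0.9435,0,0,0,0]]]' 
python3 -m crank '[[[0.018,0.9435,0,0,0,0],[0.018,0.9435,0,0,0,0],[0.018,0.9435,0,0,0,0],[0.018,0.9435,0,0,0,0],[0.018,0.9435,0,0,0,0],[0.018,0.9435,0,0,0,0],[0,0,0,0,0,0],[0,0,0,0,0,0],[0,0,0,0,0,0],[0,0,0,0,0,0]]]' 
python3 -c "
from h import *
s=get_state();c=shot('wrist','w5');print(s['ee_pos'],proj(c,[.595,.140,.056]))
im=c['frame'][150:320,260:390];cv2.imwrite('pics/w5z.png',cv2.resize(im,None,fx=3.5,fy=3.5,interpolation=cv2.INTER_CUBIC))"
```

```text
time_s: 25.75
ee_pos: [0.5851, -0.3305, 0.0143]
tcp_rot: [-180.0, 0.0, 53.7]
contact_force: [-1.0, -0.1, -0.6]
gripper_width: 0.0683
finger_force: 0.0
time_s: 26.75
ee_pos: [0.5856, -0.3308, 0.0157]
tcp_rot: [179.9, -0.0, 53.7]
contact_force: [-0.9, 0.9, 6.4]
gripper_width: 0.0397
finger_force: 41.0
time_s: 27.75
ee_pos: [0.5869, -0.2353, 0.1914]
tcp_rot: [179.9, -0.0, 53.7]
contact_force: [0.6, -0.6, -1.2]
gripper_width: 0.0395
finger_force: 40.7
time_s: 28.75
ee_pos: [0.5913, 0.0006, 0.1909]
tcp_rot: [180.0, -0.0, 53.7]
contact_force: [0.6, 0.0, -0.5]
gripper_width: 0.0397
finger_force: 40.7
time_s: 29.75
ee_pos: [0.5942, 0.1403, 0.1901]
tcp_rot: [180.0, -0.0, 53.7]
contact_force: [0.7, 0.2, -0.9]
gripper_width: 0.0396
finger_force: 40.7
[0.5942221  0.14034329 0.19005341] [323.36307769 192.28084571]
```

View pics/w5z.png

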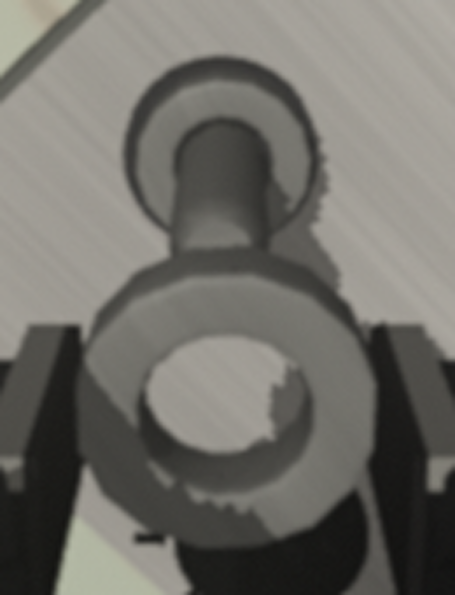

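Ring 1 sits flat on the flange, and the second ring is held level above the spindle. Lower it.

```bash

python3 -m crank '[[[0,0.03,-0.4,0,0,0],[0,0,-0.5,0,0,0],[0,0,-0.5,0,0,0],[0,0,-0.5,0,0,0],[0,0,-0.4,0,0,0],[0,0,-0.4,0,0,0],[0,0,-0.4,0,0,0],[0,0,-0.4,0,0,0],[0,0,-0.4,0,0,0],[0,0,-0.27,0,0,0]]]'
python3 -m crank '[[[0,0,0,0,0,0],[0,0,0,0,0,0],[0,0,0,0,0,0],[0,0,0,0,0,0],[0,0,0,0,0,0],[0,0,0.5,0,0,0],[0,0,0.8,0,0,0],[0,0,0.8,0,0,0],[0,0,0.8,0,0,0],[0,0,0.8,0,0,0]]]' 0.4
python3 -c "
from h import *
print(get_state()['ee_pos'])
c=shot('top')
for q in ['spacer1','wheel','dresser']:
  for r in find_in(q,'top'): print(q,np.round(r['at'],3),r['conf'])
"
```

```text
time_s: 30.8
ee_pos: [0.5938, 0.1416, 0.0845]
tcp_rot: [-180.0, 0.1, 53.7]
contact_force: [-4.6, -3.8, 3.4]
gripper_width: 0.0393
finger_force: 41.1
time_s: 31.8
ee_pos: [0.5942, 0.142, 0.18]
tcp_rot: [180.0, -0.0, 53.7]
contact_force: [0.7, 0.6, 0.6]
gripper_width: 0.0595
finger_force: 0.0
[0.59421293 0.14196993 0.1800194 ]
spacer1 [0.504 0.384 0.013] 0.5
dresser [0.585 0.35  0.027] 0.78
```

The disturbance shows: spacer C now reads (0.504,0.384). I'll go look.

```bash

python3 -m crank '[[[-0.36,0.968,0,0,0,0],[-0.36,0.968,0,0,0,0],[-0.36,0.968,0,0,0,0],[-0.36,0.968,0,0,0,0],[-0.36,0.968,0,0,0,0],[-0.36,0.968,0,0,0,0],[-0.36,0.968,0,0,0,0],[-0.36,0.968,0,0,0,0],[-0.36,0.968,0,0,0,0],[-0.36,0.968,0,0,0,0]]]' 0.4
python3 -m crank '[[[0,0,-0.5,0,0,0],[0,0,-0.5,0,0,0],[0,0,0,0,0,0],[0,0,0,0,0,0],[0,0,0,0,0,0],[0,0,0,0,0,0],[0,0,0,0,0,0],[0,0,0,0,0,0],[0,0,0,0,0,0],[0,0,0,0,0,0]]]'
python3 -c "
from h import *
c=look('spacer1',.012);d=look('wheel',.018);cv2.imwrite('pics/w6.png',c['frame'])"
```

```text
time_s: 33.0
ee_pos: [0.5034, 0.3847, 0.1768]
tcp_rot: [-180.0, 0.1, 53.7]
contact_force: [0.1, -0.8, -0.4]
gripper_width: 0.0598
finger_force: 0.0
time_s: 34.0
ee_pos: [0.5042, 0.384, 0.1531]
tcp_rot: [180.0, -0.0, 53.7]
contact_force: [0.2, 0.4, 0.2]
gripper_width: 0.0593
finger_force: 0.0
34.0 [0.50416175 0.38395805 0.1530789 ] [ 1.79997879e+02 -4.37306840e-03  5.37351935e+01] 0.05933629948708273
0.88 542 ctr [0.6275 0.0526] size (14.227001190185547, 63.497650146484375) ang 103.85211 circ ((622.0987548828125, 51.29560089111328), 31.764272689819336) units [  4.93196272 -13.25360927]
0.78 1287 ctr [0.5044 0.3845] size (41.56073760986328, 40.27260971069336) ang 38.87741 circ ((503.84381103515625, 384.72821044921875), 21.339494705200195) units [0.00983381 0.02077962]
0.51 225 ctr [0.6197 0.0867] size (13.030797004699707, 34.83784103393555) ang 136.26268 circ ((619.4776000976562, 86.43537902832031), 17.75600242614746) units [  4.62330305 -11.88975932]
[0.5031 0.39   0.0119] 0.97
[0.6022 0.1497 0.0786] 0.91
[0.6043 0.1548 0.0669] 0.71
34.15 [0.50415235 0.38394852 0.15302143] [-1.79997684e+02  7.92975139e-04  5.37357662e+01] 0.059853369299078904
0.75 3167 ctr [0.4715 0.2863] size (69.81487274169922, 60.58469009399414) ang 66.81526 circ ((472.39813232421875, 285.81768798828125), 35.43940353393555) units [-1.30624919 -3.906128  ]
```

View pics/w6.png

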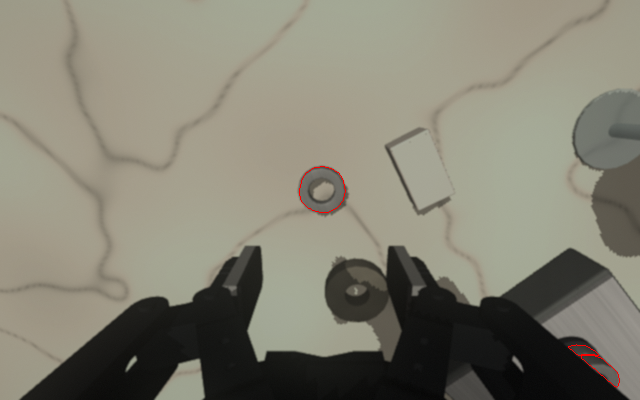

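Ring C is at (322,190) with free space on both sides. The wheel is at (357,290) and the dresser at (420,170).

```bash

python3 -m crank '[[[0,0.02,-0.7,0,0,0],[0,0,-0.8,0,0,0],[0,0,-0.8,0,0,0],[0,0,-0.8,0,0,0],[0,0,-0.8,0,0,0],[0,0,-0.6,0,0,0],[0,0,-0.5,0,0,0],[0,0,-0.3,0,0,0],[0,0,-0.2,0,0,0],[0,0,0,0,0,0]]]' 
python3 -m crank '[[[0,0,0,0,0,0],[0,0,0,0,0,0],[0,0,0,0,0,0],[0,0,0,0,0,0],[0,0,0,0,0,0],[0,0,0,0,0,0],[0,0,0,0,0,0],[0,0,0,0,0,0],[0,0,0,0,0,0],[0,0,0,0,0,0]]]' -0.6 40
python3 -m crank '[[[0,0,0.7,0,0,0],[0,0,1,0,0,0],[0,0,1,0,0,0],[0,0,1,0,0,0],[0,0,1,0,0,0],[0,0,1,0,0,0],[0.361,-0.972,0.8,0,0,0],[0.361,-0.972,0.5,0,0,0],[0.361,-0.972,0,0,0,0],[0.361,-0.972,0,0,0,0]]]' 
python3 -m crank '[[[0.361,-0.972,0,0,0,0],[0.361,-0.972,0,0,0,0],[0.361,-0.972,0,0,0,0],[0.361,-0.972,0,0,0,0],[0.361,-0.972,0,0,0,0],[0.361,-0.972,0,0,0,0],[0,0,0,0,0,0],[0,0,0,0,0,0],[0,0,0,0,0,0],[0,0,0,0,0,0]]]' 
python3 -c "
from h import *
c=look('spacer1',.1864);print(proj(c,[.595,.140,.056]))"
```

```text
time_s: 35.3
ee_pos: [0.5042, 0.3844, 0.0153]
tcp_rot: [-180.0, 0.0, 53.7]
contact_force: [-0.1, -0.4, 0.1]
gripper_width: 0.0595
finger_force: 0.0
time_s: 36.3
ee_pos: [0.5046, 0.3847, 0.0167]
tcp_rot: [180.0, -0.1, 53.7]
contact_force: [-2.0, -1.7, 6.3]
gripper_width: 0.0398
finger_force: 39.9
time_s: 37.3
ee_pos: [0.5406, 0.2863, 0.1925]
tcp_rot: [179.9, -0.1, 53.7]
contact_force: [0.3, 0.4, -1.3]
gripper_width: 0.0398
finger_force: 40.5
time_s: 38.3
ee_pos: [0.5941, 0.1423, 0.1909]
tcp_rot: [180.0, -0.0, 53.8]
contact_force: [0.0, -0.0, -1.6]
gripper_width: 0.0397
finger_force: 40.5
38.3 [0.59414369 0.14231115 0.19085407] [ 1.79994257e+02 -1.44843904e-02  5.37948462e+01] 0.03970771547585044
0.83 4746 ctr [0.5957 0.1421] size (44.162208557128906, 40.3932991027832) ang 53.75241 circ ((596.5280151367188, 141.78338623046875), 22.318376541137695) units [ 0.06364462 -0.00761733]
0.77 1245 ctr [0.6152 0.1682] size (21.341224670410156, 22.55861473083496) ang 141.71548 circ ((614.6091918945312, 167.216796875), 12.061010360717773) units [0.84262167 1.03363755]
0.71 30330 ctr [0.6148 0.1259] size (86.67092895507812, 137.1795654296875) ang 96.64648 circ ((614.9720458984375, 126.10025787353516), 79.56675720214844) units [ 0.82750448 -0.65512954]
[0.5978 0.1478 0.0794] 0.79
[0.5941 0.1434 0.1863] 0.65
[324.77924458 193.74443329]
```

```bash

python3 -m crank '[[[0,-0.03,-0.4,0,0,0],[0,0,-0.5,0,0,0],[0,0,-0.5,0,0,0],[0,0,-0.4,0,0,0],[0,0,-0.4,0,0,0],[0,0,-0.4,0,0,0],[0,0,-0.4,0,0,0],[0,0,-0.4,0,0,0],[0,0,-0.3,0,0,0],[0,0,0,0,0,0]]]'
python3 -m crank '[[[0,0,0,0,0,0],[0,0,0,0,0,0],[0,0,0,0,0,0],[0,0,0,0,0,0],[0,0,0,0,0,0],[0,0,0.5,0,0,0],[0,0,0.8,0,0,0],[0,0,0.8,0,0,0],[0,0,0.8,0,0,0],[0,0,0.8,0,0,0]]]' 0.4
python3 -c "
from h import *
print(get_state()['ee_pos'])
c=shot('top')
for q in ['spacer1','wheel','dresser']:
  for r in find_in(q,'top'): print(q,np.round(r['at'],3),r['conf'])
"
```

```text
time_s: 39.45
ee_pos: [0.5944, 0.1407, 0.0973]
tcp_rot: [-180.0, 0.0, 53.7]
contact_force: [0.5, -0.9, -1.3]
gripper_width: 0.0401
finger_force: 40.6
time_s: 40.45
ee_pos: [0.5944, 0.1407, 0.1925]
tcp_rot: [180.0, -0.0, 53.7]
contact_force: [-0.3, -0.3, -0.6]
gripper_width: 0.0599
finger_force: 0.0
[0.59444409 0.14068484 0.19248207]
wheel [0.592 0.016 0.055] 0.23
dresser [0.581 0.354 0.029] 0.52
```

```bash

python3 -m crank '[[[-0.617,0.716,0,0,0,0],[-0.617,0.716,0,0,0,0],[-0.617,0.716,0,0,0,0],[-0.617,0.716,0,0,0,0],[-0.617,0.716,0,0,0,0],[-0.617,0.716,0,0,0,0],[-0.617,0.716,0,0,0,0],[-0.617,0.716,0,0,0,0],[0,0,-0.7,0,0,0],[0,0,-0.7,0,0,0]]]' 0.9
python3 -m crank '[[[0,0,0,0,0,0],[0,0,0,0,0,0],[0,0,0,0,0,0],[0,0,0,0,0,0],[0,0,0,0,0,0],[0,0,0,0,0,0],[0,0,0,0,0,0],[0,0,0,0,0,0],[0,0,0,0,0,0],[0,0,0,0,0,0]]]'
python3 -c "
from h import *
c=look('wheel',.018);cv2.imwrite('pics/w7.png',c['frame'])
c=shot('scene')
for q in ['spacer1','wheel','dresser']:
  for r in find_in(q,'scene'): print(q,np.round(r['at'],3),r['conf'])"
```

```text
time_s: 41.65
ee_pos: [0.4703, 0.2843, 0.1544]
tcp_rot: [-180.0, 0.0, 53.8]
contact_force: [0.6, -0.4, -0.6]
gripper_width: 0.0807
finger_force: 0.0
time_s: 42.65
ee_pos: [0.471, 0.2839, 0.1555]
tcp_rot: [180.0, -0.0, 53.7]
contact_force: [-0.2, 0.1, -0.1]
gripper_width: 0.0808
finger_force: 0.0
42.65 [0.47103087 0.28388584 0.15554355] [ 1.79999685e+02 -1.06579344e-03  5.37340251e+01] 0.08078514208007276
0.96 3524 ctr [0.4713 0.2834] size (62.035621643066406, 60.998924255371094) ang 53.693256 circ ((471.5559997558594, 283.1025390625), 31.838571548461914) units [ 0.00935978 -0.01785672]
0.47 2210 ctr [0.6216 0.0692] size (56.85269546508789, 65.31208801269531) ang 107.681145 circ ((622.7755126953125, 67.36537170410156), 34.80009460449219) units [ 6.023028   -8.58589322]
[0.4715 0.2855 0.0153] 0.69
spacer1 [0.608 0.129 0.062] 0.49
spacer1 [0.604 0.135 0.09 ] 0.48
spacer1 [0.386 0.053 0.054] 0.16
wheel [0.469 0.28  0.019] 0.85
wheel [0.601 0.029 0.049] 0.18
dresser [0.587 0.348 0.026] 0.71
```

View pics/w7.png

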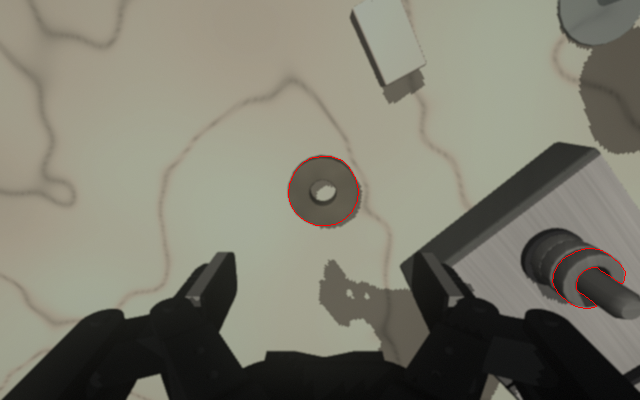

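```bash

python3 -m crank '[[[0.01,-0.02,-0.7,0,0,0],[0,0,-0.8,0,0,0],[0,0,-0.8,0,0,0],[0,0,-0.8,0,0,0],[0,0,-0.8,0,0,0],[0,0,-0.6,0,0,0],[0,0,-0.5,0,0,0],[0,0,-0.4,0,0,0],[0,0,-0.2,0,0,0],[0,0,0,0,0,0]]]' 
python3 -m crank '[[[0,0,0,0,0,0],[0,0,0,0,0,0],[0,0,0,0,0,0],[0,0,0,0,0,0],[0,0,0,0,0,0],[0,0,0,0,0,0],[0,0,0,0,0,0],[0,0,0,0,0,0],[0,0,0,0,0,0],[0,0,0,0,0,0]]]' -0.2 45
python3 -m crank '[[[0,0,0.7,0,0,0],[0,0,1,0,0,0],[0,0,1,0,0,0],[0,0,1,0,0,0],[0,0,1,0,0,0],[0,0,1,0,0,0],[0,0,0.8,0,0,0],[0,0,0.5,0,0,0],[0.615,-0.712,0,0,0,0],[0.615,-0.712,0,0,0,0]]]' 
python3 -c "
from h import *
im=cv2.imread('pics/w7.png')[200:340,500:640];cv2.imwrite('pics/w7z.png',cv2.resize(im,None,fx=4,fy=4,interpolation=cv2.INTER_CUBIC))"
```

```text
time_s: 44.0
ee_pos: [0.4712, 0.2833, 0.0152]
tcp_rot: [-180.0, 0.0, 53.7]
contact_force: [-0.2, -0.2, -0.0]
gripper_width: 0.0811
finger_force: 0.0
time_s: 45.0
ee_pos: [0.4716, 0.2836, 0.0169]
tcp_rot: [180.0, -0.1, 53.7]
contact_force: [-4.6, -2.3, 10.3]
gripper_width: 0.0602
finger_force: 46.3
time_s: 46.0
ee_pos: [0.5022, 0.2476, 0.1909]
tcp_rot: [180.0, -0.0, 53.8]
contact_force: [0.4, -0.6, -1.7]
gripper_width: 0.0604
finger_force: 49.2
```

View pics/w7z.png

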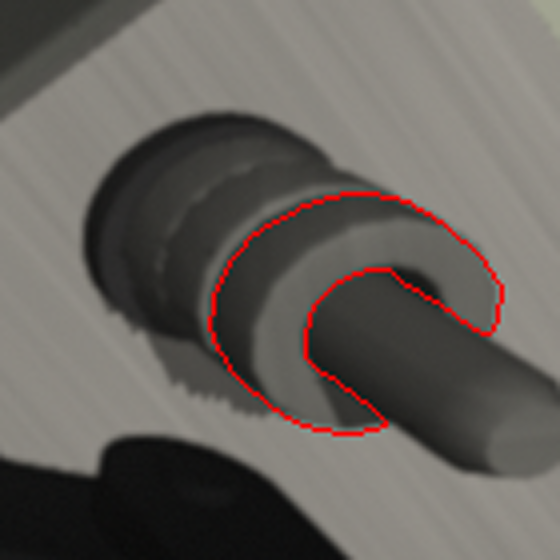

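All three rings are stacked flat and the wheel is held. Carry on to the spindle and lower.

```bash

python3 -m crank '[[[0.614,-0.71,0,0,0,0],[0.614,-0.71,0,0,0,0],[0.614,-0.71,0,0,0,0],[0.614,-0.71,0,0,0,0],[0.614,-0.71,0,0,0,0],[0.614,-0.71,0,0,0,0],[0,0,0,0,0,0],[0,0,0,0,0,0],[0,0,0,0,0,0],[0,0,0,0,0,0]]]'
python3 -c "
from h import *
c=look('wheel',.192)"
```

```text
time_s: 47.0
ee_pos: [0.5937, 0.142, 0.1906]
tcp_rot: [-180.0, -0.0, 53.8]
contact_force: [-0.3, -0.9, -0.6]
gripper_width: 0.0601
finger_force: 49.2
47.0 [0.59372248 0.14196413 0.19061558] [-1.79995818e+02 -3.47702446e-03  5.37827809e+01] 0.06010286920367286
0.58 12924 ctr [0.5959 0.1422] size (65.0696792602539, 60.058387756347656) ang 53.749626 circ ((595.8992309570312, 142.07810974121094), 32.82123565673828) units [0.08705802 0.01077455]
[0.5954 0.1439 0.1867] 0.98
```

```bash

python3 -m crank '[[[0.02,-0.03,-0.4,0,0,0],[0,0,-0.4,0,0,0],[0,0,-0.4,0,0,0],[0,0,-0.4,0,0,0],[0,0,-0.4,0,0,0],[0,0,-0.4,0,0,0],[0,0,-0.4,0,0,0],[0,0,-0.3,0,0,0],[0,0,-0.08,0,0,0],[0,0,0,0,0,0]]]'

```

```text
time_s: 48.15
ee_pos: [0.5946, 0.1405, 0.1108]
tcp_rot: [-180.0, 0.0, 53.7]
contact_force: [-0.9, 1.1, -3.2]
gripper_width: 0.0599
finger_force: 49.1
```

```bash

python3 -m crank '[[[0,0,0,0,0,0],[0,0,0,0,0,0],[0,0,0,0,0,0],[0,0,0,0,0,0],[0,0,0,0,0,0],[0,0,0.4,0,0,0],[0,0,0.7,0,0,0],[0,0,0.7,0,0,0],[0,0,0.7,0,0,0],[0,0,0.7,0,0,0]]]' 0.8
python3 -m crank '[[[-0.042,0.838,0,0,0,0.0883],[-0.042,0.838,0,0,0,0.0883],[-0.042,0.838,0,0,0,0.0883],[-0.042,0.838,0,0,0,0.0883],[-0.042,0.838,0,0,0,0.0883],[-0.042,0.838,0,0,0,0.0883],[-0.042,0.838,0,0,0,0.0883],[-0.042,0.838,0,0,0,0.0883],[-0.042,0.838,0,0,0,0.0883],[-0.042,0.838,0,0,0,0.0883]]]' 0.4
python3 -m crank '[[[0,0,-0.5,0,0,0],[0,0,-0.5,0,0,0],[0,0,-0.4,0,0,0],[0,0,0,0,0,0],[0,0,0,0,0,0],[0,0,0,0,0,0],[0,0,0,0,0,0],[0,0,0,0,0,0],[0,0,0,0,0,0],[0,0,0,0,0,0]]]'
python3 -c "
from h import *
c=look('dresser',.026);cv2.imwrite('pics/w8.png',c['frame'])"
```

```text
time_s: 49.15
ee_pos: [0.5947, 0.1405, 0.1927]
tcp_rot: [180.0, -0.0, 53.7]
contact_force: [-0.4, -0.6, -0.4]
gripper_width: 0.0769
finger_force: 0.0
time_s: 50.15
ee_pos: [0.5841, 0.3509, 0.1919]
tcp_rot: [180.0, -0.0, 79.1]
contact_force: [-0.2, -0.6, -0.5]
gripper_width: 0.0597
finger_force: 0.0
time_s: 51.15
ee_pos: [0.5841, 0.3501, 0.1561]
tcp_rot: [180.0, -0.0, 79.0]
contact_force: [0.4, -0.3, 0.2]
gripper_width: 0.06
finger_force: 0.0
51.15 [0.58413378 0.35005024 0.15613745] [ 1.79993022e+02 -3.71616004e-03  7.90308473e+01] 0.060010774013080734
0.86 2928 ctr [0.5828 0.3528] size (63.69296646118164, 34.25985336303711) ang 81.00102 circ ((582.4420166015625, 352.83160400390625), 34.838134765625) units [-0.05252901  0.10935155]
[0.5825 0.3585 0.0239] 0.98
```

View pics/w8.png

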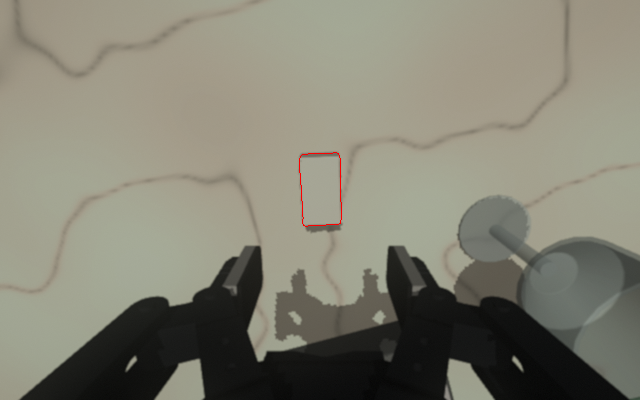

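The block is at (321,192), with its far face visible at the top edge of the outline. Descend with tips high enough to clear the pocket walls later.

```bash

python3 -m crank '[[[-0.07,0.03,-0.7,0,0,0.07],[0,0,-0.8,0,0,0],[0,0,-0.8,0,0,0],[0,0,-0.8,0,0,0],[0,0,-0.8,0,0,0],[0,0,-0.6,0,0,0],[0,0,-0.4,0,0,0],[0,0,-0.22,0,0,0],[0,0,0,0,0,0],[0,0,0,0,0,0]]]' 
python3 -m crank '[[[0,0,0,0,0,0],[0,0,0,0,0,0],[0,0,0,0,0,0],[0,0,0,0,0,0],[0,0,0,0,0,0],[0,0,0,0,0,0],[0,0,0,0,0,0],[0,0,0,0,0,0],[0,0,0,0,0,0],[0,0,0,0,0,0]]]' -0.8 60
python3 -m crank '[[[0,0,0.7,0,0,0],[0,0,1,0,0,0],[0,0,1,0,0,0],[0,0,1,0,0,0],[0,0,1,0,0,0],[0,0,1,0,0,0],[0,0,0.5,0,0,0],[0,0,0,0,0,0],[0,0,0,0,0,0],[0,0,0,0,0,0]]]' 
python3 -c "
from h import *
c=look('dresser',.185);cv2.imwrite('pics/w9.png',c['frame'])"
```

```text
time_s: 52.3
ee_pos: [0.5827, 0.351, 0.0288]
tcp_rot: [179.9, -0.0, 81.0]
contact_force: [-0.0, 0.9, 0.3]
gripper_width: 0.0598
finger_force: 0.0
time_s: 53.3
ee_pos: [0.5829, 0.351, 0.0291]
tcp_rot: [179.9, -0.1, 81.0]
contact_force: [-0.7, -0.0, 5.9]
gripper_width: 0.0324
finger_force: 60.3
time_s: 54.3
ee_pos: [0.5819, 0.3505, 0.1814]
tcp_rot: [-179.9, 0.1, 81.0]
contact_force: [-0.1, -0.0, -1.0]
gripper_width: 0.0321
finger_force: 59.8
54.3 [0.58193973 0.35054841 0.18139434] [-1.79888016e+02  8.30875780e-02  8.10317391e+01] 0.03209485279269009
0.72 9414 ctr [0.5846 0.3572] size (62.72792053222656, 32.47894287109375) ang 81.02613 circ ((584.81689453125, 356.86505126953125), 34.33456039428711) units [0.10760608 0.26592489]
0.24 2945 ctr [0.5777 0.3159] size (45.91808319091797, 19.820375442504883) ang 2.0889597 circ ((577.7352905273438, 315.928466796875), 22.959474563598633) units [-0.16808972 -1.38678263]
[0.5807 0.3582 0.1769] 0.6
```

```bash

python3 -m crank '[[[0.088,-0.961,0,0,0,-0.1622],[0.088,-0.961,0,0,0,-0.1622],[0.088,-0.961,0,0,0,-0.1622],[0.088,-0.961,0,0,0,-0.1622],[0.088,-0.961,0,0,0,-0.1622],[0.088,-0.961,0,0,0,-0.1622],[0.088,-0.961,0,0,0,-0.1622],[0.088,-0.961,0,0,0,-0.1622],[0.088,-0.961,0,0,0,-0.1622],[0.088,-0.961,0,0,0,-0.1622]]]'
python3 -m crank '[[[0.088,-0.961,0,0,0,-0.1622],[0.088,-0.961,0,0,0,-0.1622],[0.088,-0.961,0,0,0,-0.1622],[0.088,-0.961,0,0,0,-0.1622],[0.088,-0.961,0,0,0,-0.1622],[0.088,-0.961,0,0,0,-0.1622],[0,0,0,0,0,0],[0,0,0,0,0,0],[0,0,0,0,0,0],[0,0,0,0,0,0]]]'
python3 -c "
from h import *
c=shot('wrist','w9');s=get_state();print(s['ee_pos'],s['tcp_rot'])
c=look('dresser',s['ee_pos'][2]-.0031)
p=[.6172,-.034];print(proj(c,p+[.05]),proj(c,p+[.058]))
im=cv2.imread('pics/w9.png')[100:330,200:450];cv2.imwrite('pics/w9z.png',cv2.resize(im,None,fx=2.6,fy=2.6,interpolation=cv2.INTER_CUBIC))"
```

```text
time_s: 55.45
ee_pos: [0.6043, 0.1095, 0.1826]
tcp_rot: [-180.0, 0.0, 34.4]
contact_force: [-0.1, -0.1, -1.0]
gripper_width: 0.0321
finger_force: 59.8
time_s: 56.45
ee_pos: [0.6175, -0.0328, 0.1829]
tcp_rot: [-180.0, 0.0, 6.8]
contact_force: [-0.3, -0.7, -1.0]
gripper_width: 0.0322
finger_force: 59.8
[ 0.61756193 -0.03284015  0.18298786] [-1.79997204e+02  4.98518253e-03  6.77153861e+00]
56.5 [ 0.61756193 -0.03284015  0.18298786] [-1.79997204e+02  4.98518253e-03  6.77153861e+00] 0.032492768446382644
0.63 9389 ctr [ 0.6229 -0.0336] size (66.02520751953125, 34.21366500854492) ang 6.729139 circ ((622.7987060546875, -34.02845764160156), 36.061981201171875) units [ 0.21268139 -0.02890324]
[ 0.6266 -0.0324  0.1794] 0.57
[324.2041767  194.52509209] [324.21057469 197.169863  ]
```

View pics/w9z.png

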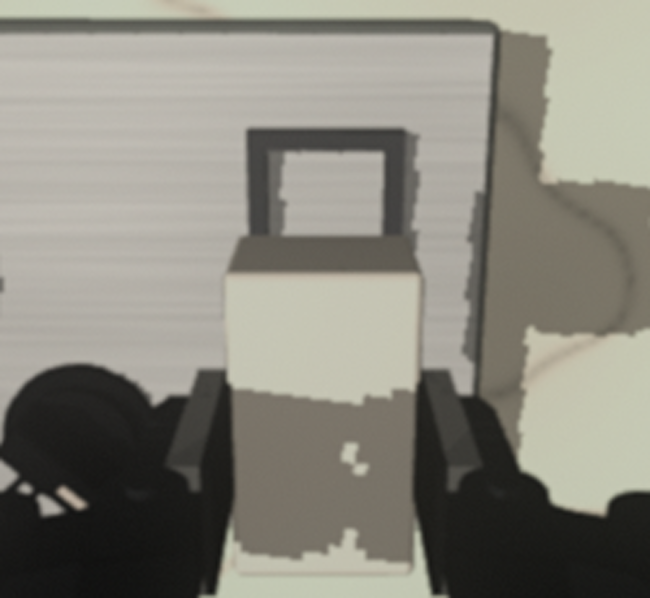

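```bash
python3 -c "
from h import *
np.set_printoptions(precision=2,suppress=True)
c=cams.camera('wrist');s=get_state();e=np.array(s['ee_pos']);t=np.radians(6.77)
R=np.array([[np.cos(t),np.sin(t)],[-np.sin(t),np.cos(t)]])
def L(u,v,z): return R@(ray(c,200+u/2.6-.3,100+v/2.6-.3,z)[:2]-e[:2])*1000
zt=e[2]-.0031
for n,u,v,z in [('pocket far L',247,129,.058),('far R',406,129,.058),('inner far L',268,150,.058),('inner far R',386,150,.058),('outer L low',250,235,.058),('outer R low',405,235,.058),('blk far L',226,272,zt),('blk far R',420,272,zt),('blk near L',236,574,zt),('blk near R',413,574,zt),('blkbot far L',240,236,zt-.026),('blkbot far R',412,236,zt-.026)]: print(n,L(u,v,z))
print(e)"
```

```text
pocket far L [39.24 22.41]
far R [ 39.18 -26.25]
inner far L [32.78 16.12]
inner far R [ 32.73 -20.26]
outer L low [ 5.65 22.39]
outer R low [  5.58 -26.85]
blk far L [32.24 15.4 ]
blk far R [ 32.2 -17.1]
blk near L [-27.45  15.62]
blk near R [-27.5  -17.71]
blkbot far L [31.42 15.58]
blkbot far R [ 31.37 -18.46]
[ 0.62 -0.03  0.18]
```

```bash

python3 -m crank '[[[-0.01,-0.04,-0.5,0,0,0],[0,0,-0.5,0,0,0],[0,0,-0.5,0,0,0],[0,0,-0.5,0,0,0],[0,0,-0.5,0,0,0],[0,0,-0.5,0,0,0],[0,0,-0.4,0,0,0],[0,0,-0.24,0,0,0],[0,0,0,0,0,0],[0,0,0,0,0,0]]]'
python3 -c "
from h import *
c=shot('wrist');s=get_state();print(s['ee_pos'],s['tcp_rot'])
im=c['frame'][140:340,220:430];cv2.imwrite('pics/w10z.png',cv2.resize(im,None,fx=2.9,fy=2.9,interpolation=cv2.INTER_CUBIC))"
```

```text
time_s: 57.7
ee_pos: [0.6176, -0.0346, 0.0924]
tcp_rot: [180.0, -0.0, 6.7]
contact_force: [-0.4, -0.1, -0.4]
gripper_width: 0.0324
finger_force: 59.8
[ 0.61762358 -0.03462544  0.09260073] [ 1.79988497e+02 -5.16871593e-02  6.69144366e+00]
```

View pics/w10z.png

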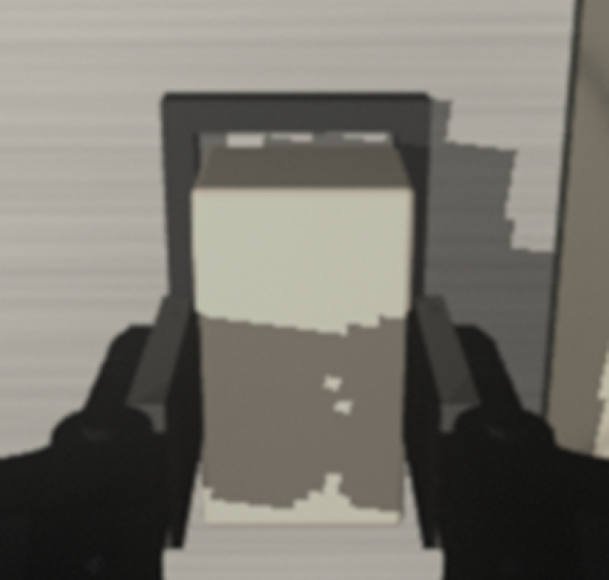

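```bash
python3 -c "
from h import *
np.set_printoptions(precision=2,suppress=True)
c=cams.camera('wrist');s=get_state();e=np.array(s['ee_pos']);t=np.radians(6.69)
R=np.array([[np.cos(t),np.sin(t)],[-np.sin(t),np.cos(t)]])
def L(u,v,z): return R@(ray(c,220+u/2.9-.3,140+v/2.9-.3,z)[:2]-e[:2])*1000
zt=e[2]-.0031
for n,u,v,z in [('pocket far L',163,94,.058),('far R',430,94,.058),('inner far L',195,131,.058),('inner far R',399,131,.058),('outer L low',168,290,.058),('outer R low',424,290,.058),('blk far L',191,188,zt),('blk far R',412,188,zt),('blk near L',203,523,zt),('blk near R',405,523,zt),('blkbot far L',203,145,zt-.026),('blkbot far R',404,145,zt-.026)]: print(n,L(u,v,z))
print(e)"
```

```text
pocket far L [39.85 24.22]
far R [ 39.81 -23.98]
inner far L [32.96 18.68]
inner far R [ 32.93 -18.58]
outer L low [ 1.44 24.95]
outer R low [  1.39 -24.32]
blk far L [32.12 15.8 ]
blk far R [ 32.09 -17.39]
blk near L [-27.15  15.88]
blk near R [-27.19 -18.18]
blkbot far L [31.82 16.68]
blkbot far R [ 31.79 -18.94]
[ 0.62 -0.03  0.09]
```

```bash

python3 -m crank '[[[-0.01,0.04,0,0,0,0],[0,0,0,0,0,0],[0,0,0,0,0,0],[0,0,-0.05,0,0,0],[0,0,-0.05,0,0,0],[0,0,-0.05,0,0,0],[0,0,-0.05,0,0,0],[0,0,-0.05,0,0,0],[0,0,-0.05,0,0,0],[0,0,0,0,0,0]]]'
```

```text
time_s: 58.8
ee_pos: [0.617, -0.0336, 0.0843]
tcp_rot: [-180.0, 0.0, 6.7]
contact_force: [0.2, 0.1, -0.7]
gripper_width: 0.0321
finger_force: 59.8
```

The block is inside the walls with no contact force. Lower it to the floor, release and lift.

```bash

python3 -m crank '[[[0,0,-0.05,0,0,0],[0,0,-0.05,0,0,0],[0,0,-0.05,0,0,0],[0,0,-0.03,0,0,0],[0,0,-0.02,0,0,0],[0,0,0,0,0,0],[0,0,0,0,0,0],[0,0,0,0,0,0],[0,0,0,0,0,0],[0,0,0,0,0,0]]]'
python3 -m crank '[[[0,0,0,0,0,0],[0,0,0,0,0,0],[0,0,0,0,0,0],[0,0,0,0,0,0],[0,0,0,0,0,0],[0,0,0.4,0,0,0],[0,0,0.8,0,0,0],[0,0,1,0,0,0],[0,0,1,0,0,0],[0,0,1,0,0,0]]]' -0.2
python3 -c "
from h import *
s=get_state();print(s['ee_pos'],s['tcp_rot'],s['q'])
c=shot('wrist');im=c['frame'];cv2.imwrite('pics/w11.png',im)
c=look('dresser',.076)"
```

```text
time_s: 59.8
ee_pos: [0.6171, -0.0336, 0.0796]
tcp_rot: [180.0, -0.0, 6.7]
contact_force: [-0.9, -0.4, -0.8]
gripper_width: 0.0323
finger_force: 59.8
time_s: 60.8
ee_pos: [0.617, -0.0336, 0.1864]
tcp_rot: [180.0, -0.0, 6.7]
contact_force: [-0.2, -0.4, -0.1]
gripper_width: 0.0341
finger_force: 0.0
[ 0.61704181 -0.03361203  0.18642432] [ 1.79992493e+02 -3.68503339e-02  6.68603830e+00] [-6.51386715e+00  2.86463901e+01  7.92243979e+01  1.16199268e-03
  7.20916210e+01  7.67997400e+01]
60.85 [ 0.61837959 -0.03373829  0.19106173] [179.91292387  -0.37064881   6.68699932] 0.034163227742708434
0.8 3243 ctr [ 0.6208 -0.035 ] size (63.23871994018555, 34.6185302734375) ang 6.6324706 circ ((620.8522338867188, -34.18339920043945), 34.85904312133789) units [ 0.0954928  -0.04931967]
0.72 683 ctr [0.4279 0.0509] size (17.750198364257812, 63.53670120239258) ang 151.32745 circ ((430.832275390625, 56.34471893310547), 31.805252075195312) units [-7.62093787  3.38563058]
0.32 48234 ctr [0.6002 0.0397] size (161.26026916503906, 249.8362579345703) ang 96.58356 circ ((600.2494506835938, 39.17372512817383), 146.55328369140625) units [-0.72541296  2.93876092]
[ 0.6201 -0.033   0.0768] 0.79
```

View pics/w11.png

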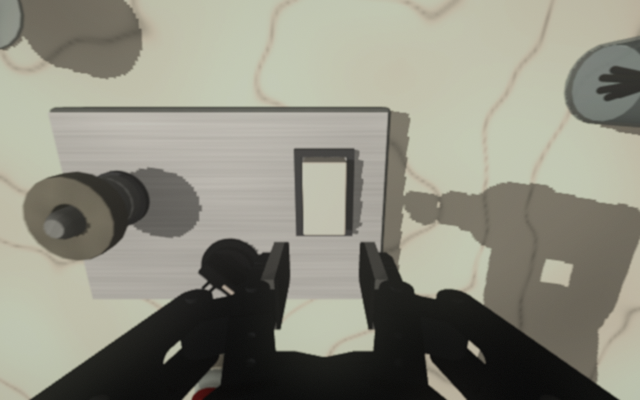

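The block sits square inside the pocket frame at (325,196), and the wheel is on the stack. Check by numbers for stray rings, then approach the knob.

```bash

python3 -m crank '[[[-0.3875,0.3875,0,0,0,0.2],[-0.3875,0.3875,0,0,0,0.2],[-0.3875,0.3875,0,0,0,0.2],[-0.3875,0.3875,0,0,0,0.2],[-0.3875,0.3875,0,0,0,0.2],[-0.3875,0.3875,0,0,0,0.2],[-0.3875,0.3875,0,0,0,0.2],[-0.3875,0.3875,0,0,0,0.2],[0,0,0,0,0,0],[0,0,0,0,0,0]]]' 0
python3 -c "
from h import *
s=get_state();print(s['ee_pos'],s['tcp_rot'])
c=shot('wrist')
for q in ['selector_grip','spindle_top','wheel','dresser']:
  for r in find_in(q,'wrist')[:2]: print(q,np.round(r['at'],3),r['conf'])
print(proj(c,[.539,.042,.06]))
f=c['frame'];g=f[130:260,270:380].min(2); print(np.argwhere((g>110)&(cv2.boxFilter(f[130:260,270:380].min(2),-1,(25,25))<80)).mean(0)+[130,270])
for n in ('scene','top'):
  shot(n)
  for q in ['spacer1','wheel','dresser','goblet','brush_jar','paint_jar']:
    for r in find_in(q,n)[:3]: print(n,q,np.round(r['at'],3),round(r['conf'],2))
"
```

```text
time_s: 62.0
ee_pos: [0.5396, 0.0437, 0.1841]
tcp_rot: [-180.0, 0.0, 52.4]
contact_force: [-0.2, 0.3, -0.1]
gripper_width: 0.0427
finger_force: 0.0
[0.53961974 0.04372975 0.18414944] [-1.79975565e+02  2.71752172e-02  5.23736298e+01]
selector_grip [0.585 0.057 0.054] 0.6
spindle_top [0.585 0.06  0.049] 0.94
spindle_top [0.585 0.136 0.107] 0.41
wheel [0.59  0.135 0.105] 0.59
dresser [ 0.616 -0.027  0.074] 0.57
[323.11637559 197.67470621]
[216.62295082 323.52459016]
scene spacer1 [0.61  0.128 0.061] 0.49
scene wheel [0.599 0.136 0.112] 0.53
scene wheel [0.609 0.033 0.047] 0.45
scene dresser [ 0.619 -0.037  0.077] 0.81
scene goblet [0.736 0.286 0.11 ] 0.67
scene brush_jar [ 0.736 -0.282  0.098] 0.91
scene brush_jar [0.609 0.13  0.062] 0.63
scene paint_jar [0.387 0.056 0.054] 0.66
top dresser [0.739 0.278 0.103] 0.63
top dresser [ 0.621 -0.034  0.079] 0.54
top goblet [0.738 0.278 0.102] 0.58
top brush_jar [ 0.734 -0.285  0.095] 0.9
top brush_jar [ 0.632 -0.005  0.049] 0.39
```

No rings are left on the bench, and the white line is straight below the disc centre, so it is still off. Now turn to slow.

```bash

python3 -m crank '[[[0,0,-0.5,0,0,0],[0,0,-0.5,0,0,0],[0,0,-0.6,0,0,0],[0,0,-0.6,0,0,0],[0,0,-0.6,0,0,0],[0,0,-0.6,0,0,0],[0,0,-0.4,0,0,0],[0,0,-0.3,0,0,0],[0,0,0,0,0,0],[0,0,0,0,0,0]]]' 0 30
python3 -m crank '[[[0,0,0,0,0,0],[0,0,0,0,0,0],[0,0,0,0,0,0],[0,0,0,0,0,0],[0,0,0,0,0,0],[0,0,0,0,0,0],[0,0,0,0,0,0],[0,0,0,0,0,0],[0,0,0,0,0,0],[0,0,0,0,0,0]]]' -1 30
python3 -m crank '[[[0,0,0,0,0,-0.2],[0,0,0,0,0,-0.2],[0,0,0,0,0,-0.2],[0,0,0,0,0,-0.2],[0,0,0,0,0,-0.2],[0,0,0,0,0,-0.2],[0,0,0,0,0,-0.2],[0,0,0,0,0,-0.19],[0,0,0,0,0,0],[0,0,0,0,0,0]]]'
python3 -m crank '[[[0,0,0,0,0,0],[0,0,0,0,0,0],[0,0,0,0,0,0],[0,0,0,0,0,0],[0,0,0.5,0,0,0],[0,0,0.8,0,0,0],[0,0,1,0,0,0],[0,0,1,0,0,0],[0,0,0.8,0,0,0],[0,0,0,0,0,0]]]' 0.2
python3 -c "
from h import *
s=get_state();print(s['ee_pos'],s['tcp_rot'])
c=shot('wrist','w12')
f=c['frame'];a=f[130:260,270:380].min(2); pts=np.argwhere((a>110)&(cv2.boxFilter(a,-1,(25,25))<80))+[130,270]; print(pts.mean(0),len(pts))
print(proj(c,[.539,.0425,.06]),proj(c,[.539,.0425,.082]))
m=pts.mean(0); w=ray(c,m[1],m[0],.082)[:2]; print('line at',w,'heading',np.degrees(np.arctan2(w[1]-.0425,w[0]-.539))%360,'want',6.65+180)
w=cv2.minAreaRect(np.float32([ray(c,p[1],p[0],.082)[:2]*1000 for p in pts]));print(w)
"
```

```text
time_s: 63.95
ee_pos: [0.5397, 0.0439, 0.0823]
tcp_rot: [180.0, -0.0, 52.5]
contact_force: [0.6, -0.1, 0.7]
gripper_width: 0.0425
finger_force: 0.0
time_s: 64.95
ee_pos: [0.5395, 0.0442, 0.0827]
tcp_rot: [-180.0, -0.0, 52.5]
contact_force: [-3.7, 2.1, 5.6]
gripper_width: 0.0121
finger_force: 31.3
time_s: 65.95
ee_pos: [0.54, 0.0432, 0.0827]
tcp_rot: [179.9, -0.1, 7.0]
contact_force: [-0.4, -6.3, 3.6]
gripper_width: 0.0124
finger_force: 31.1
time_s: 66.95
ee_pos: [0.5406, 0.0439, 0.1882]
tcp_rot: [180.0, -0.3, 7.0]
contact_force: [0.5, 0.4, -0.7]
gripper_width: 0.0511
finger_force: 0.0
[0.54062514 0.04393557 0.18816268] [179.96695519  -0.30551791   6.97643793]
[214.73913043 324.5       ] 46
[324.27015538 198.38398645] [324.31199364 206.35338612]
line at [0.53217913 0.04152004] heading 188.17579948638164 want 186.65
((532.3526000976562, 41.53805160522461), (9.104357719421387, 2.359369993209839), 6.922396659851074)
```

The line heading measures 187–188° against the wanted 186.65°, so the selector is at slow and the arm is clear. Handing in.

```bash
python3 -c "
from h import *
print(ticket.sign_off())"
```

```text
the job is handed in; nothing more can be done
None
```

The job is handed in at about 67 s: selector to off first, then the three rings (all I found on the bench) and the wheel home on the spindle, the dressing block seated in its pocket, selector now at slow and the three bystanders untouched; however, I viewed 16 pictures, over the limit of 14, and checked the final selector turn by measurement only.

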